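Find the release notch in the instrument's rim and press the catch

ROBOT

A 6-joint arm with a two-finger parallel gripper is mounted at the origin on the work surface. World frame = base frame: x ahead of the robot, y to its left, z up, the work surface at z = 0. Lengths are in m, angles in rad, forces in N, time in s.
With the tool pointing down it reaches from about 0.425 to 1.125 m from the base axis. Payload 14.9 kg.
Tool frame: the origin (TCP) lies on the centre line of the jaws, within the pads' length; the fingertips stand 17 mm ahead of it and the grasp point (between the pads) lies 2 mm behind it; z points along the fingers, x is the direction in which the jaws open and shut, and the axes are right-handed (so a half turn about z gives the same grasp; the last joint's range is limited). The gripper opens to 91 mm and grips with 3 to 60 N. Pads are 32 mm wide; open, the fingers measure 118 mm over their backs; the gripper's body (76 mm by 178 mm) begins 60 mm behind the grasp point.
Start: joints at [1.111, 0.379, 1.734, -0, 1.028, -0.033], TCP at [0.29, 0.637, 0.231] pointing down, gripper open.
Joint ranges: [-2.77, 2.77], [-0.74, 2.19], [0, 2.66], [-1.06, 4.2], [0.31, 2.87], [-3.08, 3.08]. Speed limits (rad/s): [1.89, 1.89, 2.39, 3.14, 3.14, 3.14].

INTERFACE

Orientations are given as a rotation vector (axis times angle).
In Python, from station import bot gives the robot as it stands.
- The arm moves only by the tool move_arm, never from a script. Its argument "increments" is one flat list of numbers, 6 for each row, row after row: the shift along the tool's x, y, z in m, then the turn, a rotation vector about the tool's x, y, z in degrees. A call has 1 to 8 rows; each row is the pose to reach, as a shift and turn from the pose commanded when the call began, along the tool's axes at that moment; what a row does not reach only later rows make up. A row lasts 1/12 s, in which the tool goes at most 41.7 mm and 7.16 degrees, less where a joint would pass 70% of its speed; a pose out of reach is approached as far as the arm can. A call with a gripper value outside its range is refused whole. "grip" is the finger opening in m, from 0 to 0.0912, set as the call begins (left out, the last holds). The fingers move at their own pace and stop on an object; "grip_force" is the grip in N (left out, the last holds). Time passes only in rows, so rows that repeat a pose let the fingers close. It gives the time, the measured TCP pose, the force and the opening at its end, in the units of the state.
- bot.state(): the state, without advancing time (a new reading comes with each control period).
- bot.read_camera(name): name is "scene" or "side" or "wrist"; returns the picture (420x560x3 uint8, blue, green, red); there is no depth.
- bot.calibration(name): a dict with "intrinsics" (3x3 intrinsics, pixels), "rvec" (rotation vector, rad) and "tvec" (3), from world to camera coordinates, as OpenCV has them. Camera axes: x right, y down, z forward; pixel columns grow to the right and rows downward; lengths in m; the calibration is good to about 2 mm. A picture is of the moment at which its call begins: read the wrist's pose just before it. calibration takes no time and is no camera call; for the wrist camera it gives the pose at the moment of the call.
- bot.close_job(): hands the job in, once; it reports no verdict.
Trained networks look in the newest picture that a camera, given by its name, has taken for a name from the list of things; names that differ only in an ending like _2 or _b are one class to them, and where a whole thing is asked for, a point or a joint stands for the part that bears it (a point fixed in the world has none). Each returns a list of dicts, best first, with "confidence" (0 to 1); they miss things now and then, are a little off and sometimes report something else, mostly with a low value. They report only what shows in the picture. A call takes as long as a camera call.
- bot.recognise(camera, label): "extent" ([left, top, right, bottom] in pixels, round what is visible of it).
- bot.pinpoint(camera, label): "uv" ([column, row] in pixels: a listed point, or the origin of a listed thing).
The state is a dict: "t": time; "joint_positions": joint angles; "dq": joint speeds; "effort": joint torques, N m; "tcp_pos": TCP position; "tool_rot": TCP orientation; "wrist_force": force on the tool from outside, world axes, zero at the start; "wrist_torque": the same for the moment, N m; "opening": finger opening in m.
Only numpy, scipy, OpenCV 4.12 (cv2) and the standard library are available. Lean on these libraries where they do the work, as an engineer would, in place of code of your own. Each camera call takes 0.05 s, during which the arm holds its last target.

TASK

The battery tray of the white bench instrument with the grey rim has to come out for a battery change. Its release catch lies in an unmarked notch somewhere along the top edge that faces you: run a fingertip along that edge to find the notch, press the catch inside it gently all the way down so that the tray slides out at the rear, then take the finger away. Do not touch the tray, do not lift anything, and leave the other things where they are.

Things in the scene. Friction and masses are not known exactly. Their poses are not given: they have to be found in the camera images.
- case: White bench instrument with a grey rim, fixed, 240 mm deep (its x), 420 wide (its y), 110 high. Origin: centre of its underside, on the bench; z up, -x side faces the robot; flat top at 110 mm. The rim is the band of the top along the edge facing the robot, 36 mm deep (instrument x -120 to -84 mm), level with the rest of the top, rigid, with one notch in it.
- rim_mid (a point): Point on top of the rim, mid-length and mid-depth (instrument x -102, y 0, z 110 mm). The unmarked notch is 46 mm long along the edge, as deep in x as the rim, open at the top and towards the robot. Its middle lies anywhere between instrument y -60 and +60 mm, different each time; no pose is given: find it by touch or by eye.
- catch (a joint): Release catch, a flat 34 x 44 mm plate that fills the notch: how far it is pressed straight down, m. 0 as found (its top 12 mm below the rim), 0.010 fully pressed (22 mm below the rim, rigid stop). It moves stiffly, at about 4 to 7 N, has no spring and stays where it is left.
- tray: Battery tray in the rear (+x) side of the instrument, front plate 140 mm wide, 58 high. Origin: centre of the inner face of that plate, at instrument x 121, y 0, z 50 mm when shut; axes as the instrument. The catch drives it out towards the instrument's +x, 4 mm per mm that the catch goes down, 40 mm in all.
- tin: Bystander: small flat metal tin, 50 x 70 x 28 mm, lying on top of the instrument, behind the rim. Origin: centre of its underside.
- driver: Bystander: screwdriver 160 mm long, lying on top of the instrument, behind the rim. Origin: middle of its length, at the level of the surface it lies on.
- spray: Bystander: spray can, 54 mm across, 190 mm tall, standing on the bench beside the instrument. Origin: centre of its underside.
- flask: Bystander: white plastic bottle, 60 mm across, 150 mm tall, standing on the bench beside the instrument. Origin: centre of its underside.
- carton: Bystander: cardboard box 80 x 140 x 60 mm high on the bench. Origin: centre of its underside.
- reel: Bystander: black plastic reel, 80 mm across, 36 mm high, lying flat on the bench. Origin: centre of its underside.

How it is judged:
By the outcome, as a careful person would: the job done as asked, in the order asked, and still so for the second after the job is handed in, with the robot touching nothing.
It also fails if it takes over 58 s, if anything falls off the work surface, if the arm or the gripper's body presses on something with over 40 N, if the wrist force passes 120 N, or if a joint passes its speed limit or range.

## Working session

There is one attempt and no reset: what is moved stays moved. The work goes in short steps, Python scripts to look and compute and a tool call to move; the robot and the scene stay as the last step left them, time stands still between calls to the robot, and variables do not carry over. Pictures are saved under pics/ and viewed, and the job is handed in when it is done.

Besides the shell and the picture viewer there is one more tool, called after "Call:" as name(argument=value, ...) on one line, values as JSON. move_arm: Moves the arm, as the interface text tells. Its arguments: {"type":"object","properties":{"increments":{"type":"array"},"grip":{"type":"number"},"grip_force":{"type":"number"}},"required":["increments"]}

```bash
mkdir -p pics; ls
python3 - <<'E'
from station import bot
import cv2
s=bot.state(); print(s)
for c in("scene","side","wrist"):
    im=bot.read_camera(c); cv2.imwrite(f"pics/{c}0.png",im)
    print(c,bot.calibration(c))
    for l in("case","rim_mid","catch"):
        print(l,bot.pinpoint(c,l)[:2] if l!="catch" else bot.recognise(c,l)[:2])
E
```

```text
pics
{'t': 0.0, 'joint_positions': array([ 1.11070194e+00,  3.79425137e-01,  1.73474822e+00, -1.78411989e-05,
        1.02848692e+00, -3.32859770e-02]), 'dq': array([-9.34964912e-04, -1.81348965e-03, -4.79721756e-04, -4.58865460e-04,
        3.07832343e-05, -1.38447750e-04]), 'effort': array([-3.74311567e-04, -7.63722539e+01, -4.34354496e+01,  6.51458278e-02,
        4.24829498e-02, -7.41623876e-05]), 'tcp_pos': array([0.28961798, 0.63688315, 0.23029278]), 'tool_rot': array([ 2.64104463e+00,  1.70028296e+00, -1.42694035e-03]), 'wrist_force': array([-0.49474776, -1.26557889, -0.21893845]), 'wrist_torque': array([-0.03433159, -0.02015137,  0.01139193]), 'opening': 0.09103062739774379}
scene {'intrinsics': array([[464.88084788,   0.        , 276.11341337],
       [  0.        , 464.88084788, 211.34070226],
       [  0.        ,   0.        ,   1.        ]]), 'rvec': array([ 2.15170357,  0.62705193, -0.33785866]), 'tvec': array([-0.45591504, -0.1186756 ,  1.60205752])}
case [{'uv': [298.6, 224.1], 'confidence': 0.61}]
rim_mid [{'uv': [270.3, 187.0], 'confidence': 0.84}]
catch [{'extent':
[... 186 characters left out ...]
        ,   0.        ,   1.        ]]), 'rvec': array([ 2.02823809, -0.52641818,  0.28744044]), 'tvec': array([-0.52415805,  0.22095132,  1.44589888])}
case [{'uv': [277.4, 236.3], 'confidence': 0.7}]
rim_mid [{'uv': [245.7, 214.8], 'confidence': 0.7}]
catch [{'extent': [243.7, 216.7, 253.1, 222.9], 'confidence': 0.57}, {'extent': [215.4, 175.7, 350.5, 275.9], 'confidence': 0.34}]
wrist {'intrinsics': array([[316.13569357,   0.        , 278.3721248 ],
       [  0.        , 316.13569357, 206.67143742],
       [  0.        ,   0.        ,   1.        ]]), 'rvec': array([-2.45865665, -1.58184898, -0.1994023 ]), 'tvec': array([-0.70016797, -0.0277925 ,  0.39085241])}
case []
rim_mid []
catch []
```

Run:
```python
import cv2
for c in("scene","side"):
    im=cv2.imread(f"pics/{c}0.png")
    cv2.imwrite(f"pics/{c}0c.png",cv2.resize(im[140:300,180:400],None,fx=3.6,fy=3.6,interpolation=cv2.INTER_CUBIC))
```

```text
(no output)
```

View pics/scene0.png

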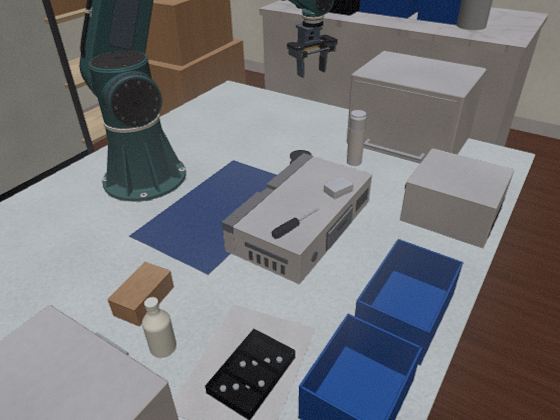

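View pics/side0.png

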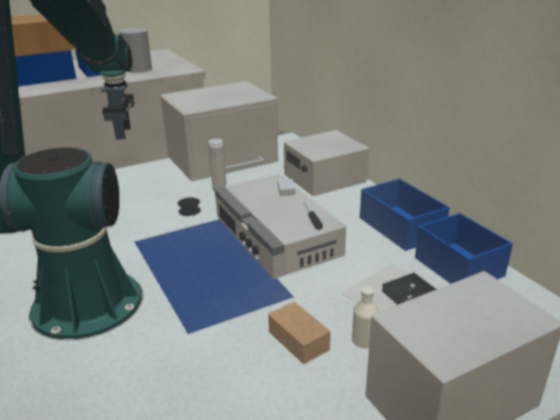

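View pics/wrist0.png

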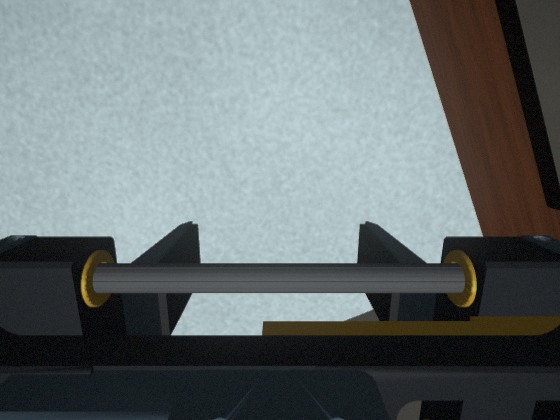

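View pics/scene0c.png

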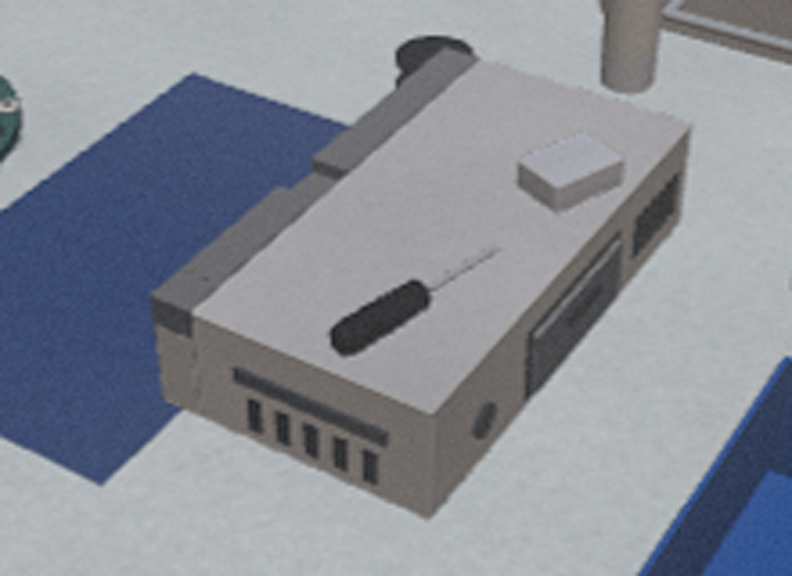

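View pics/side0c.png

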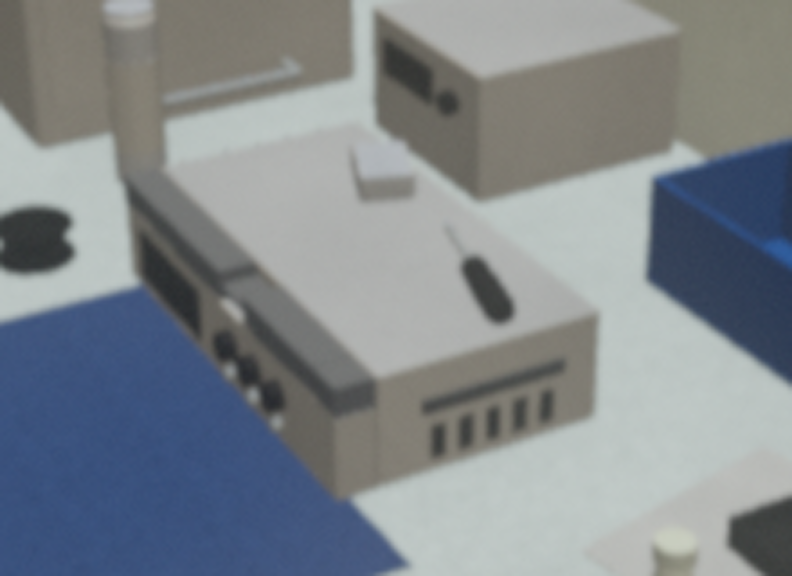

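```bash
cat > h.py <<'E'
import numpy as np,cv2
from station import bot
def ray(c,uv,z):
    k=bot.calibration(c);R=cv2.Rodrigues(k["rvec"])[0]
    d=R.T@np.linalg.inv(k["intrinsics"])@np.array([uv[0],uv[1],1.]);o=-R.T@k["tvec"]
    return o+d*(z-o[2])/d[2]
def proj(c,P):
    k=bot.calibration(c);return cv2.projectPoints(np.array(P,float).reshape(-1,3),k["rvec"],k["tvec"],k["intrinsics"],None)[0][:,0]
E
python3 - <<'E'
from h import *
from scipy.optimize import least_squares
f=lambda x,y:(x/3.6+180,y/3.6+140)
sc=[f(150,297),f(433,415),f(692,125),f(447,50)]
si=[f(335,390),f(597,315),f(355,122),f(127,178)]
for a in sc: print(ray("scene",a,.11))
for a in si: print("s",ray("side",a,.11))
L=np.array([[-.12,-.21],[.12,-.21],[.12,.21],[-.12,.21]])
def W(p,L):
    c,s=np.cos(p[2]),np.sin(p[2]);return np.c_[L@np.array([[c,s],[-s,c]])+p[:2],np.full(len(L),.11)]
def res(p): return np.r_[proj("scene",W(p,L))-sc,proj("side",W(p,L))-si].ravel()
r=least_squares(res,[.75,0,0]);p=r.x;print(p,np.degrees(p[2]),res(p).round(1))
np.save("p.npy",p)
print("rim_mid",W(p,np.array([[-.102,0]])))
def loc(w): 
    c,s=np.cos(p[2]),np.sin(p[2]);d=w[:2]-p[:2];return [c*d[0]+s*d[1],-s*d[0]+c*d[1]]
print("nn rim_mid",ray("scene",(270.3,187),.11),ray("side",(245.7,214.8),.11))
# catch from NN box centre, z=.098
for c,uv in(("scene",(268.3,190.4)),("side",(248.4,219.8))):print(c,loc(ray(c,uv,.098)))
# top-edge candidates at z=.11: front corners & back corners of notch
for n,uv in (("sc near front",(278,187)),("sc far front",(313,160)),("far back",(340,178)),("far bottom front",(315,175))):
    print(n,loc(ray("scene",f(*uv),.11)),loc(ray("scene",f(*uv),.098)))
for n,uv in (("si far edge",(222,270)),("si far back",(258,263)),("si near front",(237,285))):
    print(n,loc(ray("side",f(*uv),.11)))
for n in("scene","side"):
    im=cv2.imread(f"pics/{n}0.png")[140:300,180:400]; im=cv2.resize(im,None,fx=3.6,fy=3.6,interpolation=cv2.INTER_CUBIC)
    q=[(-.12,-.21),(.12,-.21),(.12,.21),(-.12,.21),(-.12,-.21),(-.084,-.21),(-.084,.21)]
    u=(proj(n,W(p,np.array(q)))-[180,140])*3.6
    cv2.polylines(im,[u.astype(int)],False,(0,0,255),1)
    for y in np.arange(-.06,.09,.02):
        a=(proj(n,W(p,np.array([(-.12,y),(-.084,y)])))-[180,140])*3.6
        cv2.line(im,*[tuple(int(v) for v in t) for t in a],(0,255,0) if abs(y)<1e-6 else (0,255,255),1)
    cv2.imwrite(f"pics/{n}_fit.png",im)
E
```

```text
[ 0.48165856 -0.16099083  0.11      ]
[ 0.72035193 -0.1611252   0.11      ]
[0.7221194  0.25467526 0.11      ]
[0.48729287 0.25591461 0.11      ]
s [ 0.47378891 -0.16541533  0.11      ]
s [ 0.70429996 -0.17093973  0.11      ]
s [0.71108064 0.24828488 0.11      ]
s [0.47590849 0.24595682 0.11      ]
[ 0.59888176  0.04861115 -0.00736174] -0.42179691445942763 [-1.2 -0.6 -1.3 -0.2 -0.1 -0.6 -1.3 -1.   0.3 -1.2  2.1 -2.5  1.1 -1.6
 -0.3 -1.9]
rim_mid [[0.49688452 0.04936204 0.11      ]]
nn rim_mid [0.49896527 0.04256604 0.11      ] [0.4892202  0.04045981 0.11      ]
scene [np.float64(-0.10515456814780216), np.float64(-0.009918919602463926)]
side [np.float64(-0.10690858367716882), np.float64(-0.020909810830040218)]
sc near front [np.float64(-0.11753297710184876), np.float64(-0.04714441648836703)] [np.float64(-0.1279810206894678), np.float64(-0.03332971551883283)]
sc far front [np.float64(-0.11557581755184164), np.float64(-0.0009832084563663286)] [np.float64(-0.12599274833255478), np.float64(0.013565313499831259)]
far back [np.float64(-0.08280331997096974), np.float64(-0.010826101586315027)] [np.float64(-0.09269926901105024), np.float64(0.003565948694721141)]
far bottom front [np.float64(-0.10210691710628386), np.float64(-0.017840286238867496)] [np.float64(-0.11230973386711735), np.float64(-0.003559739883352472)]
si far edge [np.float64(-0.12057190898785122), np.float64(-0.004108312257870037)]
si far back [np.float64(-0.08951468450313248), np.float64(-0.007980408965383332)]
si near front [np.float64(-0.12035366913426084), np.float64(-0.033372123948164314)]
```

View pics/scene_fit.png

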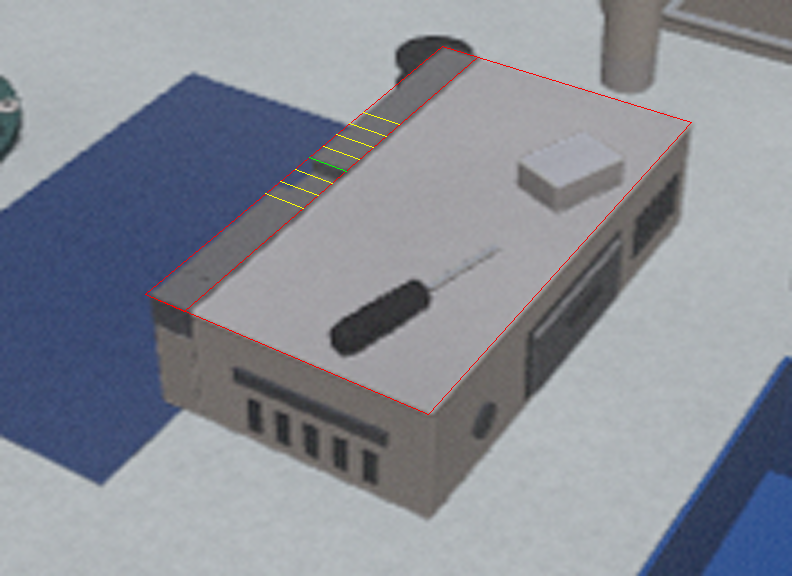

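View pics/side_fit.png

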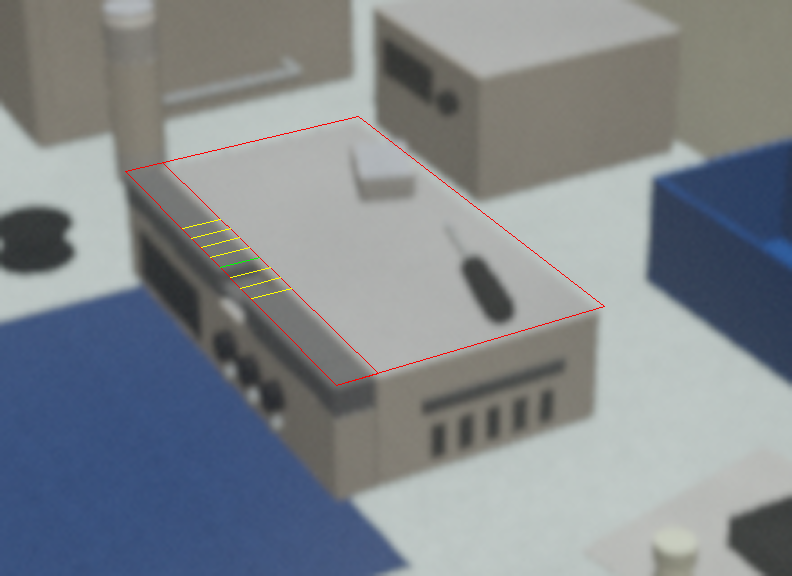

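Scene view: the notch is at about pixels (257–267, 184–192), i.e. instrument y ≈ -47 to -1 mm, with its middle near -24. The side view roughly agrees. I'll move above it.

```bash
cat >> h.py <<'E'
from scipy.spatial.transform import Rotation as Ro
def goto(P,xdir=None):
    s=bot.state();R=Ro.from_rotvec(s["tool_rot"])
    d=R.inv().apply(np.array(P)-s["tcp_pos"])
    t=np.zeros(3)
    if xdir is not None:
        c,sn=np.cos(xdir),np.sin(xdir)
        G=Ro.from_matrix(np.array([[c,sn,0],[sn,-c,0],[0,0,-1.]]))
        t=np.degrees((R.inv()*G).as_rotvec())
    print("mm",(d*1e3).round(1),"deg",t.round(2))
E
python3 - <<'E'
from h import *
p=np.load("p.npy");print(ray("scene",(356,163),0)); print(ray("side",(218,188),0))
goto([.49,.025,.25],np.pi/2+p[2])
E
```

```text
[0.5825369  0.45988633 0.        ]
[0.56741525 0.46508421 0.        ]
mm [-474.4  435.7  -19.1] deg [ -0.     0.   -24.03]
```

Call:
move_arm(increments=[-26,24,-3,0,0,-1.5,-52,48,-6,0,0,-3,-78,72,-9,0,0,-4.5,-104,96,-11,0,0,-6,-130,120,-13,0,0,-7.5,-156,144,-15,0,0,-9,-182,168,-17,0,0,-10.5,-208,192,-19,0,0,-12], grip=0, grip_force=20)

```text
t: 1.27
tcp_pos: [0.394, 0.3198, 0.2567]
tool_rot: [2.448, 1.969, 0.001]
wrist_force: [0.8, 1.5, 1.0]
opening: 0.0407
```

Run:
```python
from h import *
p=np.load("p.npy");s=bot.state();print(s["t"],s["tcp_pos"],s["opening"])
goto([.49,.025,.25],np.pi/2+p[2])
```

```text
1.2667 [0.39403388 0.31978304 0.25668129] 0.04065245811975308
mm [-267.4  156.8    6.6] deg [  0.02  -0.02 -11.94]
```

I passed millimetres where the tool takes metres. The per-row limit clamped it, so the arm still followed the intended line. From here on I use metres.

Call:
move_arm(increments=[-0.034,0.02,0.001,0,0,-1.5,-0.067,0.039,0.002,0,0,-3,-0.1,0.059,0.003,0,0,-4.5,-0.134,0.078,0.003,0,0,-6,-0.167,0.098,0.004,0,0,-7.5,-0.2,0.118,0.005,0,0,-9,-0.234,0.137,0.006,0,0,-10.5,-0.267,0.157,0.007,0,0,-12])

```text
t: 1.93
tcp_pos: [0.4898, 0.025, 0.2496]
tool_rot: [2.228, 2.214, 0.001]
wrist_force: [0.3, 0.5, -0.6]
opening: 0.0003
```

Run:
```python
from h import *
p=np.load("p.npy");s=bot.state();print(s["t"],s["tcp_pos"],s["opening"],s["wrist_force"])
im=bot.read_camera("wrist");cv2.imwrite("pics/w1.png",im)
print(bot.recognise("wrist","catch"),bot.pinpoint("wrist","rim_mid"))
im=bot.read_camera("scene");cv2.imwrite("pics/s1.png",im)
goto([.49,.025,.2],np.pi/2+p[2])
```

```text
1.9333 [0.48977948 0.02502066 0.2496317 ] 0.00029312070455349005 [ 0.31635637  0.45411726 -0.63104656]
[{'extent': [256.8, 184.3, 303.8, 218.0], 'confidence': 0.57}] [{'uv': [305.9, 209.4], 'confidence': 0.84}]
mm [-1.3  0.3 49.3] deg [-0.01 -0.   -0.18]
```

View pics/w1.png

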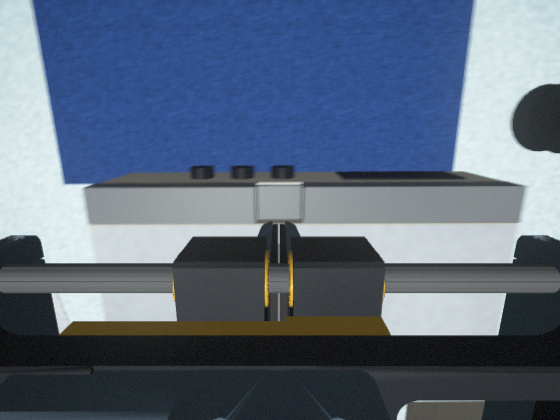

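View pics/s1.png

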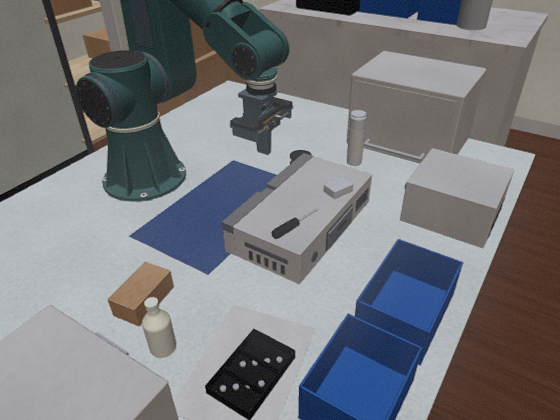

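The wrist view shows the notch clearly at columns 257–304, rows 183–221. The rim ends are at columns 88 and 522.

Run:
```python
from h import *
p=np.load("p.npy")
for n,uv,z in (("rimL",(88,186),.11),("rimR",(522,184),.11),("rimLb",(90,223),.11),("rimRb",(520,222),.11),("nL",(256.5,200),.11),("nR",(304,200),.11),("nb",(280,222),.11),("nf",(280,184),.098),("nR98",(302.5,200),.098)):
    print(n,ray("wrist",uv,z).round(4))
goto([.49,.025,.2],np.pi/2)
```

```text
rimL [ 0.4733 -0.153   0.11  ]
rimR [0.4758 0.2561 0.11  ]
rimLb [ 0.5098 -0.1569  0.11  ]
rimRb [0.5133 0.2609 0.11  ]
nL [0.4886 0.0056 0.11  ]
nR [0.4891 0.051  0.11  ]
nb [0.5108 0.0278 0.11  ]
nf [0.4755 0.0282 0.098 ]
nR98 [0.4919 0.0504 0.098 ]
mm [-1.3  0.3 49.3] deg [-0.01 -0.   -0.6 ]
```

Call:
move_arm(increments=[0.001,0,0.02,0,0,0,0.002,0,0.045,0,0,0,0.003,0,0.07,0,0,0,0.003,0,0.09,0,0,0,0.003,0,0.105,0,0,0,0.003,0,0.112,0,0,0,0.003,0,0.115,0,0,0,0.003,0,0.115,0,0,0])

```text
t: 2.8
tcp_pos: [0.4895, 0.0307, 0.1343]
tool_rot: [-2.229, -2.213, 0.0]
wrist_force: [0.0, -0.8, -1.0]
opening: 0.0006
```

Run:
```python
from h import *
s=bot.state();print(s["t"],s["tcp_pos"],s["wrist_force"],s["wrist_torque"])
for c in("wrist","scene"):
    im=bot.read_camera(c)
    if c=="scene": im=cv2.resize(im[140:300,180:400],None,fx=3.6,fy=3.6,interpolation=cv2.INTER_CUBIC)
    cv2.imwrite(f"pics/{c}2.png",im)
```

```text
2.8 [0.48950386 0.03071631 0.13432819] [ 0.04484439 -0.77274628 -0.96014488] [0.0549655  0.03395782 0.01228664]
```

View pics/wrist2.png

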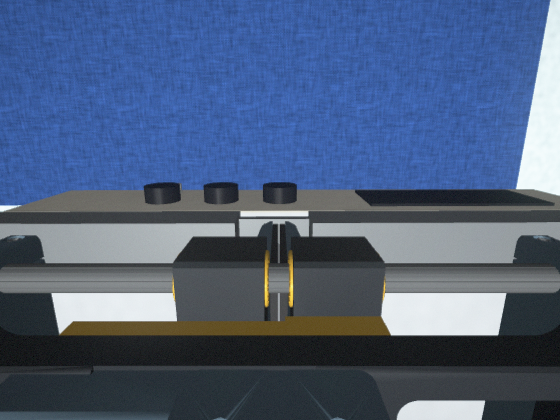

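View pics/scene2.png

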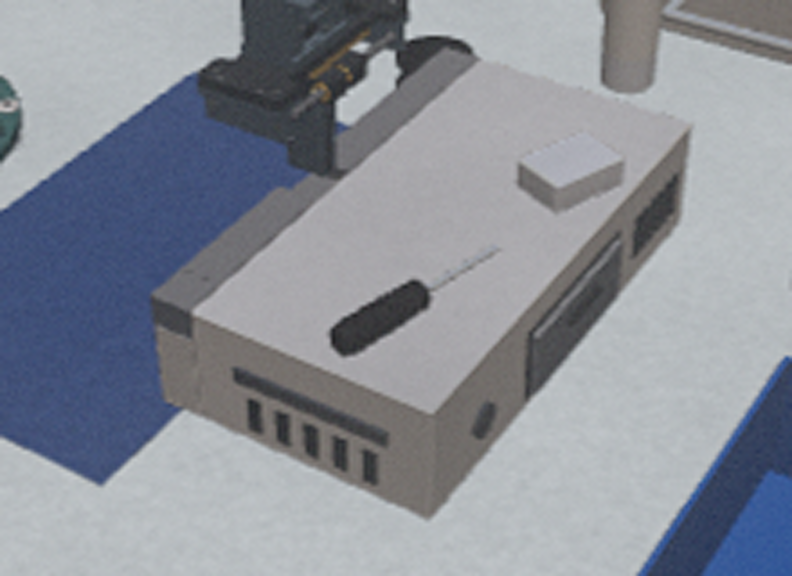

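The notch middle is at column ~275 and the fingers at ~279, so I shift about 2.5 mm while descending slowly.

Call:
move_arm(increments=[-0.0025,0,0.003,0,0,0,-0.0025,0,0.006,0,0,0,-0.0025,0,0.009,0,0,0,-0.0025,0,0.012,0,0,0,-0.0025,0,0.014,0,0,0,-0.0025,0,0.016,0,0,0,-0.0025,0,0.018,0,0,0,-0.0025,0,0.018,0,0,0])

```text
t: 3.57
tcp_pos: [0.4894, 0.0275, 0.1159]
tool_rot: [-2.23, -2.212, 0.001]
wrist_force: [-0.6, -0.6, -0.9]
opening: 0.0007
```

The tip is 11 mm below the rim with no contact force, so it is inside the notch. Now I press slowly.

Call:
move_arm(increments=[0,0,0.0005,0,0,0,0,0,0.001,0,0,0,0,0,0.0015,0,0,0,0,0,0.002,0,0,0,0,0,0.0025,0,0,0,0,0,0.003,0,0,0,0,0,0.0035,0,0,0,0,0,0.004,0,0,0])

```text
t: 4.23
tcp_pos: [0.4897, 0.0275, 0.1124]
tool_rot: [2.23, 2.213, 0.0]
wrist_force: [-0.6, 0.3, 4.5]
opening: 0.0006
```

Call:
move_arm(increments=[0,0,0.0005,0,0,0,0,0,0.001,0,0,0,0,0,0.0015,0,0,0,0,0,0.002,0,0,0,0,0,0.0025,0,0,0,0,0,0.003,0,0,0,0,0,0.0035,0,0,0,0,0,0.004,0,0,0])

```text
t: 4.9
tcp_pos: [0.4897, 0.0275, 0.1083]
tool_rot: [2.23, 2.213, 0.0]
wrist_force: [0.2, 0.7, 4.6]
opening: 0.0006
```

Call:
move_arm(increments=[0,0,0.0005,0,0,0,0,0,0.001,0,0,0,0,0,0.0015,0,0,0,0,0,0.002,0,0,0,0,0,0.0025,0,0,0])

```text
t: 5.32
tcp_pos: [0.4897, 0.0275, 0.1058]
tool_rot: [2.23, 2.213, 0.0]
wrist_force: [-0.2, 0.8, 4.4]
opening: 0.0002
```

Call:
move_arm(increments=[0,0,0.0003,0,0,0,0,0,0.0006,0,0,0,0,0,0.0009,0,0,0])

```text
t: 5.57
tcp_pos: [0.4898, 0.0275, 0.1052]
tool_rot: [2.23, 2.213, 0.0]
wrist_force: [-3.8, 0.4, 16.1]
opening: 0.0005
```

The force jumped from 4.5 to 16 N at the expected stop height (0.105), so the catch is fully pressed. I settle for one row, then retract straight up.

Call:
move_arm(increments=[0,0,0,0,0,0,0,0,-0.003,0,0,0,0,0,-0.01,0,0,0,0,0,-0.02,0,0,0,0,0,-0.04,0,0,0,0,0,-0.07,0,0,0,0,0,-0.1,0,0,0,0,0,-0.13,0,0,0])

```text
t: 6.23
tcp_pos: [0.4892, 0.0275, 0.237]
tool_rot: [-2.23, -2.213, 0.0]
wrist_force: [0.4, 0.6, 1.0]
opening: 0.0006
```

Call:
move_arm(increments=[0,-0.005,-0.01,0,0,0,0,-0.01,-0.02,0,0,0,0,-0.01,-0.02,0,0,0])

```text
t: 6.48
tcp_pos: [0.4792, 0.0276, 0.2565]
tool_rot: [2.229, 2.212, 0.002]
wrist_force: [0.8, -0.2, 0.2]
opening: 0.0003
```

Run:
```python
from h import *
s=bot.state();print(s["t"],s["tcp_pos"],s["wrist_force"])
p=np.load("p.npy")
for c in("wrist","scene","side"):
    im=bot.read_camera(c)
    print(c,bot.pinpoint(c,"tray"))
    if c!="wrist": im=cv2.resize(im[140:300,180:400],None,fx=3.6,fy=3.6,interpolation=cv2.INTER_CUBIC)
    cv2.imwrite(f"pics/{c}3.png",im)
for d in(0,.04):print(d,proj("scene",[p[0]+.121+d,p[1],.05]))
```

```text
6.4833 [0.47921877 0.02761722 0.25653562] [ 0.84533765 -0.1855632   0.16594747]
wrist []
scene [{'uv': [351.8, 231.3], 'confidence': 0.58}]
side [{'uv': [246.5, 211.3], 'confidence': 0.59}, {'uv': [189.1, 209.8], 'confidence': 0.59}, {'uv': [318.3, 209.5], 'confidence': 0.44}]
0 [[338.68871106 227.39556325]]
0.04 [[351.87399647 232.27023281]]
```

View pics/scene3.png

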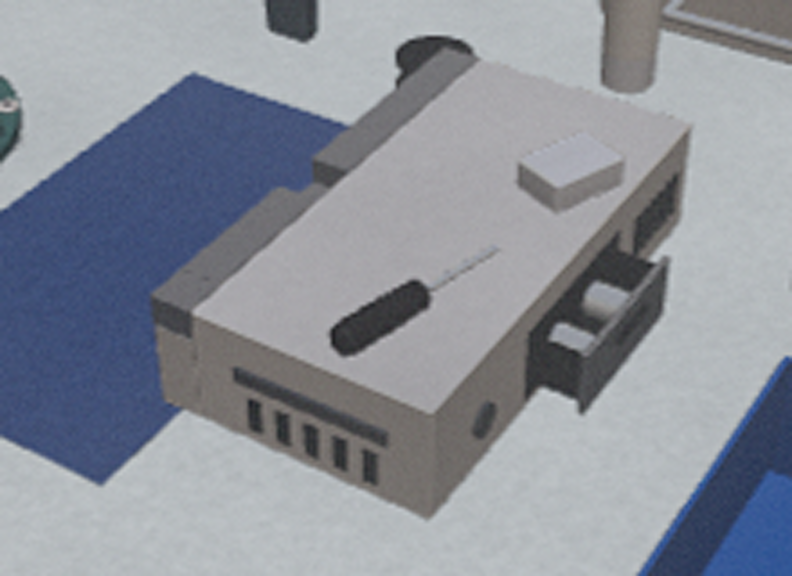

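View pics/wrist3.png

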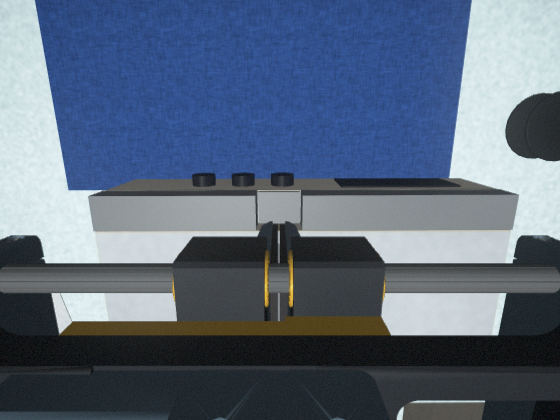

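The scene view shows the tray fully out. Its plate is at crop (625, 335), and the network's tray point (351.8, 231.3) matches the 40 mm prediction (351.9, 232.3). The tin and screwdriver have not moved, and the finger is clear.

```bash
python3 -c "
from station import bot
print(bot.close_job())"
```

```text
the job is handed in; nothing more can be done
None
```

The catch is fully pressed, the battery tray is out at the rear, and the job is handed in. I found the notch by eye in the scene and wrist images rather than by running a fingertip along the edge. Its middle is about 22–24 mm toward the instrument's -y side.

**Press:** I lowered the closed fingertips into the notch without touching the rim. The catch moved at about 4.5 N. The force then jumped to 16 N at TCP z 0.105 m, which matches the catch's rigid stop. After that I raised the finger straight up and clear.

**Last checks:**
- **Tray:** the tray point found in the scene camera was at pixel (351.8, 231.3), against (351.9, 232.3) predicted for 40 mm out.
- **Other things:** the tin, screwdriver, spray can and reel look unmoved. The arm stayed away from the flask and carton, but I did not look at them again after the press.
- **Robot:** it was touching nothing, and the job took about 7 s.

**What disagreed or went wrong:**
- **Side camera:** its tray detections were unreliable because the tray is hidden from that side, so I ignored them.
- **First move:** I sent it in mm instead of m. The per-row limit clamped it, and the arm still followed the planned line with no contact.

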